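# Shake wax tablets evenly over a sectioned tray

### The job

Draw the green shaker out of its deep holder without spilling, lay it down on the sloping rest with its foot against the stop and let go, then take it again around its body and shake the six wax tablets out over the tray, evenly: every one of the three sections gets some, none gets more than half, and all of them end up inside the tray. Then lay the empty shaker back on the sloping rest, mouth end up, the same way. Do not touch the tablets with the gripper, and leave the white tub, the blue beaker and the cassette alone.

Things in the scene. Friction and masses are not known exactly. Their poses are not given: they have to be found in the camera images.
- shaker: Green square canister 44 x 44 mm and 150 mm long (bore 38 mm, walls 3 mm, floor 4 mm thick), open at one end, with a white band 12 mm wide round the mouth. About 150 g empty. Origin: centre of its closed foot; z runs along the canister to the mouth. It starts upright in the holder, its foot 6 mm above the bench, its upper 54 mm in the open; x and y are square to its side faces.
- shaker_mouth (a point): Centre of the shaker's open mouth, 150 mm from its foot along its z.
- tablet0: Purple wax tablet, a block 22 x 22 x 20 mm, 10 g. Origin at its centre. Starts in the shaker, lowest of the stack of six.
- tablet1: Purple wax tablet, a block 22 x 22 x 20 mm, 10 g. Origin at its centre. Starts in the shaker, number 2 from the bottom.
- tablet2: Purple wax tablet, a block 22 x 22 x 20 mm, 10 g. Origin at its centre. Starts in the shaker, number 3 from the bottom.
- tablet3: Purple wax tablet, a block 22 x 22 x 20 mm, 10 g. Origin at its centre. Starts in the shaker, number 4 from the bottom.
- tablet4: Purple wax tablet, a block 22 x 22 x 20 mm, 10 g. Origin at its centre. Starts in the shaker, number 5 from the bottom.
- tablet5: Purple wax tablet, a block 22 x 22 x 20 mm, 10 g. Origin at its centre. Starts in the shaker, number 6 from the bottom.
- holder: Fixed grey block 90 x 90 mm, top at 96 mm, on a thin 130 x 130 mm steel foot, with an upright square socket 54 x 54 mm, 90 mm deep. Origin: centre of its underside on the bench; z up, x and y square to its sides.
- rest: Fixed sloping rest on a grey base 150 x 90 mm: an aluminium bed 40 mm wide climbing at 45 degrees towards its own -x, a stop plate at its low (+x) end, two low cheeks 54 mm apart beside the lowest 36 mm. The shaker lies on it foot on the stop, mouth pointing along (-1, 0, 1); the bed faces (1, 0, 1). Its sides above the cheeks are clear for fingers. Origin: base centre on the bench, z up.
- rest_foot (a point): Where the centre of the shaker's foot lies when it is home on the rest (50 mm along the rest's x, 22 mm above the bench).
- rest_top (a point): Where the centre of the shaker's mouth lies when it is home on the rest (150 mm from rest_foot along the slope; 128 mm above the bench).
- tray: Fixed white enamel tray with a black rim, 160 mm (its x) by 300 mm (its y), 35 mm high, walls and floor 4 mm, with two full-height walls across that make three equal sections in a row along its y, about 152 x 95 mm each, centred at y = -0.099, 0 and +0.099 m. Origin: centre of its underside, z up.
- tub: White lidded tub, 72 mm across, 90 mm high, standing; bystander. Origin: centre of its underside.
- beaker: Blue beaker, 64 mm across, 75 mm high, standing; bystander. Origin: centre of its underside.
- cassette: Green tissue cassette, 28 x 40 x 6 mm, lying flat; bystander. Origin: centre of its underside.
There are look-alikes about, which are no part of the job. What is shaped like the rest but purple is not meant.

How it is judged (in metres and radians):
On the way, in this order (a step that is already met when the one before it is completed fails the run):
1. the shaker lies home on the sloping rest, let go, with all six tablets still in it (distance between shaker and rest_foot below 0.022 m and distance between shaker_mouth and rest_top below 0.025 m and contact force between the fingers and shaker below 0.1 N and linear speed of shaker below 0.02 m/s and z of tablet0 in the frame of shaker between 0 and 0.15 m and distance between each of tablet0, tablet1, tablet2, tablet3, tablet4, tablet5 and shaker below 0.152 m and z of tablet1 in the frame of shaker between 0 and 0.15 m and z of tablet2 in the frame of shaker between 0 and 0.15 m and z of tablet3 in the frame of shaker between 0 and 0.15 m and z of tablet4 in the frame of shaker between 0 and 0.15 m and z of tablet5 in the frame of shaker between 0 and 0.15 m), for 0.2 s.
2. the shaker has been taken up again and its mouth is tipped downwards over the tray (contact force between the fingers and shaker above 1 N and angle between shaker's own z axis and vertical above 1.6 rad and horizontal distance between shaker_mouth and tray below 0.2 m), for 0.05 s.
At the end, for the whole second after the job is handed in: All six tablets lie still inside the tray, no section is empty and none holds more than three; the shaker lies on the sloping rest, foot within 22 mm and mouth within 25 mm of their home points, let go and at rest (x of tablet0 in the frame of tray between -0.08 and 0.08 m and y of tablet0 in the frame of tray between -0.15 and 0.15 m and z of tablet0 in the frame of tray between 0 and 0.05 m and linear speed of each of tablet0, tablet1, tablet2, tablet3, tablet4, tablet5 below 0.03 m/s and x of tablet1 in the frame of tray between -0.08 and 0.08 m and y of tablet1 in the frame of tray between -0.15 and 0.15 m and z of tablet1 in the frame of tray between 0 and 0.05 m and x of tablet2 in the frame of tray between -0.08 and 0.08 m and y of tablet2 in the frame of tray between -0.15 and 0.15 m and z of tablet2 in the frame of tray between 0 and 0.05 m and x of tablet3 in the frame of tray between -0.08 and 0.08 m and y of tablet3 in the frame of tray between -0.15 and 0.15 m and z of tablet3 in the frame of tray between 0 and 0.05 m and x of tablet4 in the frame of tray between -0.08 and 0.08 m and y of tablet4 in the frame of tray between -0.15 and 0.15 m and z of tablet4 in the frame of tray between 0 and 0.05 m and x of tablet5 in the frame of tray between -0.08 and 0.08 m and y of tablet5 in the frame of tray between -0.15 and 0.15 m and z of tablet5 in the frame of tray between 0 and 0.05 m and y of any of tablet0, tablet1, tablet2, tablet3, tablet4, tablet5 in the frame of tray below -0.048 m and (y of tablet0 in the frame of tray between -0.048 and 0.048 m or y of tablet1 in the frame of tray between -0.048 and 0.048 m or y of tablet2 in the frame of tray between -0.048 and 0.048 m or y of tablet3 in the frame of tray between -0.048 and 0.048 m or y of tablet4 in the frame of tray between -0.048 and 0.048 m or y of tablet5 in the frame of tray between -0.048 and 0.048 m) and y of any of tablet0, tablet1, tablet2, tablet3, tablet4, tablet5 in the frame of tray above 0.048 m and not (y of each of tablet0, tablet1, tablet2, tablet3 in the frame of tray below -0.048 m or y of each of tablet0, tablet1, tablet2, tablet4 in the frame of tray below -0.048 m or y of each of tablet0, tablet1, tablet2, tablet5 in the frame of tray below -0.048 m or y of each of tablet0, tablet1, tablet3, tablet4 in the frame of tray below -0.048 m or y of each of tablet0, tablet1, tablet3, tablet5 in the frame of tray below -0.048 m or y of each of tablet0, tablet1, tablet4, tablet5 in the frame of tray below -0.048 m or y of each of tablet0, tablet2, tablet3, tablet4 in the frame of tray below -0.048 m or y of each of tablet0, tablet2, tablet3, tablet5 in the frame of tray below -0.048 m or y of each of tablet0, tablet2, tablet4, tablet5 in the frame of tray below -0.048 m or y of each of tablet0, tablet3, tablet4, tablet5 in the frame of tray below -0.048 m or y of each of tablet1, tablet2, tablet3, tablet4 in the frame of tray below -0.048 m or y of each of tablet1, tablet2, tablet3, tablet5 in the frame of tray below -0.048 m or y of each of tablet1, tablet2, tablet4, tablet5 in the frame of tray below -0.048 m or y of each of tablet1, tablet3, tablet4, tablet5 in the frame of tray below -0.048 m or y of each of tablet2, tablet3, tablet4, tablet5 in the frame of tray below -0.048 m) and not ((y of tablet0 in the frame of tray between -0.048 and 0.048 m and y of tablet1 in the frame of tray between -0.048 and 0.048 m and y of tablet2 in the frame of tray between -0.048 and 0.048 m and y of tablet3 in the frame of tray between -0.048 and 0.048 m) or (y of tablet0 in the frame of tray between -0.048 and 0.048 m and y of tablet1 in the frame of tray between -0.048 and 0.048 m and y of tablet2 in the frame of tray between -0.048 and 0.048 m and y of tablet4 in the frame of tray between -0.048 and 0.048 m) or (y of tablet0 in the frame of tray between -0.048 and 0.048 m and y of tablet1 in the frame of tray between -0.048 and 0.048 m and y of tablet2 in the frame of tray between -0.048 and 0.048 m and y of tablet5 in the frame of tray between -0.048 and 0.048 m) or (y of tablet0 in the frame of tray between -0.048 and 0.048 m and y of tablet1 in the frame of tray between -0.048 and 0.048 m and y of tablet3 in the frame of tray between -0.048 and 0.048 m and y of tablet4 in the frame of tray between -0.048 and 0.048 m) or (y of tablet0 in the frame of tray between -0.048 and 0.048 m and y of tablet1 in the frame of tray between -0.048 and 0.048 m and y of tablet3 in the frame of tray between -0.048 and 0.048 m and y of tablet5 in the frame of tray between -0.048 and 0.048 m) or (y of tablet0 in the frame of tray between -0.048 and 0.048 m and y of tablet1 in the frame of tray between -0.048 and 0.048 m and y of tablet4 in the frame of tray between -0.048 and 0.048 m and y of tablet5 in the frame of tray between -0.048 and 0.048 m) or (y of tablet0 in the frame of tray between -0.048 and 0.048 m and y of tablet2 in the frame of tray between -0.048 and 0.048 m and y of tablet3 in the frame of tray between -0.048 and 0.048 m and y of tablet4 in the frame of tray between -0.048 and 0.048 m) or (y of tablet0 in the frame of tray between -0.048 and 0.048 m and y of tablet2 in the frame of tray between -0.048 and 0.048 m and y of tablet3 in the frame of tray between -0.048 and 0.048 m and y of tablet5 in the frame of tray between -0.048 and 0.048 m) or (y of tablet0 in the frame of tray between -0.048 and 0.048 m and y of tablet2 in the frame of tray between -0.048 and 0.048 m and y of tablet4 in the frame of tray between -0.048 and 0.048 m and y of tablet5 in the frame of tray between -0.048 and 0.048 m) or (y of tablet0 in the frame of tray between -0.048 and 0.048 m and y of tablet3 in the frame of tray between -0.048 and 0.048 m and y of tablet4 in the frame of tray between -0.048 and 0.048 m and y of tablet5 in the frame of tray between -0.048 and 0.048 m) or (y of tablet1 in the frame of tray between -0.048 and 0.048 m and y of tablet2 in the frame of tray between -0.048 and 0.048 m and y of tablet3 in the frame of tray between -0.048 and 0.048 m and y of tablet4 in the frame of tray between -0.048 and 0.048 m) or (y of tablet1 in the frame of tray between -0.048 and 0.048 m and y of tablet2 in the frame of tray between -0.048 and 0.048 m and y of tablet3 in the frame of tray between -0.048 and 0.048 m and y of tablet5 in the frame of tray between -0.048 and 0.048 m) or (y of tablet1 in the frame of tray between -0.048 and 0.048 m and y of tablet2 in the frame of tray between -0.048 and 0.048 m and y of tablet4 in the frame of tray between -0.048 and 0.048 m and y of tablet5 in the frame of tray between -0.048 and 0.048 m) or (y of tablet1 in the frame of tray between -0.048 and 0.048 m and y of tablet3 in the frame of tray between -0.048 and 0.048 m and y of tablet4 in the frame of tray between -0.048 and 0.048 m and y of tablet5 in the frame of tray between -0.048 and 0.048 m) or (y of tablet2 in the frame of tray between -0.048 and 0.048 m and y of tablet3 in the frame of tray between -0.048 and 0.048 m and y of tablet4 in the frame of tray between -0.048 and 0.048 m and y of tablet5 in the frame of tray between -0.048 and 0.048 m)) and not (y of each of tablet0, tablet1, tablet2, tablet3 in the frame of tray above 0.048 m or y of each of tablet0, tablet1, tablet2, tablet4 in the frame of tray above 0.048 m or y of each of tablet0, tablet1, tablet2, tablet5 in the frame of tray above 0.048 m or y of each of tablet0, tablet1, tablet3, tablet4 in the frame of tray above 0.048 m or y of each of tablet0, tablet1, tablet3, tablet5 in the frame of tray above 0.048 m or y of each of tablet0, tablet1, tablet4, tablet5 in the frame of tray above 0.048 m or y of each of tablet0, tablet2, tablet3, tablet4 in the frame of tray above 0.048 m or y of each of tablet0, tablet2, tablet3, tablet5 in the frame of tray above 0.048 m or y of each of tablet0, tablet2, tablet4, tablet5 in the frame of tray above 0.048 m or y of each of tablet0, tablet3, tablet4, tablet5 in the frame of tray above 0.048 m or y of each of tablet1, tablet2, tablet3, tablet4 in the frame of tray above 0.048 m or y of each of tablet1, tablet2, tablet3, tablet5 in the frame of tray above 0.048 m or y of each of tablet1, tablet2, tablet4, tablet5 in the frame of tray above 0.048 m or y of each of tablet1, tablet3, tablet4, tablet5 in the frame of tray above 0.048 m or y of each of tablet2, tablet3, tablet4, tablet5 in the frame of tray above 0.048 m) and distance between shaker and rest_foot below 0.022 m and distance between shaker_mouth and rest_top below 0.025 m and contact force between the fingers and shaker below 0.1 N and linear speed of shaker below 0.02 m/s); the robot touches nothing.
It fails at once if the white tub, beaker or cassette is shifted more than 30 mm or tipped over (tub) (distance of tub from where it was at the start of the episode above 0.03 m or angle between tub's own z axis and vertical above 0.5 rad).
It fails at once if the white tub, beaker or cassette is shifted more than 30 mm or tipped over (beaker) (distance of beaker from where it was at the start of the episode above 0.03 m or angle between beaker's own z axis and vertical above 0.5 rad).
It fails at once if the white tub, beaker or cassette is shifted more than 30 mm or tipped over (cassette) (distance of cassette from where it was at the start of the episode above 0.03 m or angle between cassette's own z axis and vertical above 0.5 rad).
It fails at once if the fingers press on a tablet (more than 1 N) (contact force between the fingers and tablet0 above 1 N or contact force between the fingers and tablet1 above 1 N or contact force between the fingers and tablet2 above 1 N or contact force between the fingers and tablet3 above 1 N or contact force between the fingers and tablet4 above 1 N or contact force between the fingers and tablet5 above 1 N).
It also fails if it takes over 72 s, if anything falls off the work surface, if the arm or the gripper's body presses on something with over 40 N, if the wrist force passes 120 N, or if a joint passes its speed limit or range.

### The arm

A 6-joint arm with a two-finger parallel gripper is mounted at the origin on the work surface. World frame = base frame: x ahead of the robot, y to its left, z up, the work surface at z = 0. Lengths are in mm, angles in rad, forces in N, time in s.
With the tool pointing down it reaches from about 350 to 975 mm from the base axis. Payload 7.1 kg.
Tool frame: the origin (TCP) lies on the front face of the gripper's body, between the roots of the fingers; the fingertips stand 80 mm ahead of it and the grasp point (between the pads) lies 61 mm ahead of it (env.tips_ahead is the distance from the TCP to the fingertips, in mm); z points along the fingers, y is the line along which they close (so a half turn about z gives the same grasp; the last joint's range is limited). The gripper opens to 88 mm and grips with 3 to 60 N. Pads are 20 mm wide; open, the fingers measure 115 mm over their backs; the gripper's body (75 mm by 178 mm) begins 61 mm behind the grasp point.
Start: joints at [1.186, 0.423, 1.63, -0, 1.089, -0.019], TCP at [223.528, 583.644, 302.675] pointing down, gripper open.
Joint ranges: [-3, 3], [-0.9, 2.11], [0.09, 2.58], [-1.31, 4.45], [0.11, 2.69], [-2.54, 2.54]. Speed limits (rad/s): [2.39, 2.39, 3.01, 3.14, 3.14, 3.14].

### API

Orientations are given as a unit quaternion [x, y, z, w].
In Python, from station import env, set_gripper, viewer, workorder gives the robot as it stands. Calls block until the motion is done:
- env.reach(position, orientation): joint-space move of the TCP to a pose.
- env.move_l(position, rot=None, rate=150, f_stop=None): straight line of the TCP; rot=None keeps the orientation; rate is the mean speed in mm/s. With f_stop (N) it stops when the force on the tool has changed by that much, and returns True; else False.
- env.move_joints(angles): joint-space move.
- set_gripper(opening): finger opening in mm; the grip force is fixed at half the most; returns when the fingers have stopped.
- env.hold(seconds).
- env.ik(position, orientation): joint angles nearest the present ones, or None.
- env.read_state(): the state.
- viewer.camera(name): name is "side" or "top" or "wrist"; returns the picture (480x640x3 uint8, blue, green, red); there is no depth.
- viewer.camera_params(name): a dict with "fx", "fy", "cx", "cy" (pixels), "dist" ([k1, k2, p1, p2, k3] as OpenCV has them; the pictures are not rectified), "pose" (4x4, takes a point from camera to world coordinates); the wrist camera has in their place "tool_from_camera" (4x4, takes a point from camera to tool coordinates, whose origin is the TCP and whose axes are the flange's). Camera axes: x right, y up, looking along -z (the intrinsics and any distortion apply to the point x, -y, -z); pixel columns grow to the right and rows downward; lengths in mm; the calibration is good to about 2 mm. A picture is of the moment at which its call begins: read the wrist's pose just before it. camera_params takes no time and is no camera call.
A pose or a line that the arm cannot do raises env.IKError and nothing moves.
- workorder.sign_off(): hands the job in; it is judged then, once.
The state is a dict: "time_s": time; "qpos": joint angles; "dq": joint speeds; "tau": joint torques, N m; "tool_pos": TCP position; "orientation": TCP orientation; "force": force on the tool from outside, world axes, zero at the start; "wrist_torque": the same for the moment, N m; "width": finger opening in mm; "grip_force": force on a finger pad.
Only numpy, scipy, OpenCV 4.12 (cv2) and the standard library are available. Lean on these libraries where they do the work, as an engineer would, in place of code of your own. Each camera call takes 0.05 s, during which the arm holds its last target. There are 200 camera calls.

## Working session

There is one attempt and no reset: what is moved stays moved. The work goes in short steps, each a Python script; the robot and the scene stay as the last script left them, time stands still between calls to the robot, and variables do not carry over. Pictures are saved under pics/ and viewed, at most 10 in all, crops included, and the job is handed in when it is done.

```bash
ls; mkdir -p pics; python3 - <<'E'
from station import env, set_gripper, viewer, workorder
import cv2
for n in ("top","side"):
    cv2.imwrite(f"pics/{n}0.png",viewer.camera(n)); print(n,viewer.camera_params(n))
print(viewer.camera_params("wrist"))
s=env.read_state();print(s)
E
```

```text
pics
top {'fx': 558.674604648514, 'fy': 558.674604648514, 'cx': 319.7272636145618, 'cy': 238.1730039394497, 'dist': array([-0.14992497,  0.        ,  0.        ,  0.        ,  0.        ]), 'pose': array([[-5.24194348e-03,  9.98498513e-01, -5.45274462e-02,
         4.40451567e+02],
       [-9.99983423e-01, -5.10421361e-03,  2.66483933e-03,
        -8.20928388e+00],
       [ 2.38251837e-03,  5.45405112e-02,  9.98508716e-01,
         1.47294991e+03],
       [ 0.00000000e+00,  0.00000000e+00,  0.00000000e+00,
         1.00000000e+00]])}
side {'fx': 455.3362857576232, 'fy': 455.3362857576232, 'cx': 329.97362569474063, 'cy': 236.62067620096212, 'dist': array([0.03511319, 0.        , 0.        , 0.        , 0.        ]), 'pose': array([[-9.97864566e-01,  4.93295404e-02, -4.28124210e-02,
         4.53660352e+02],
       [-6.53082076e-02, -7.64256998e-01,  6.41596508e-01,
         5.69698266e+02],
       [-1.07003152e-03,  6.43022424e-01,  7.65846602e-01,
         8.08722597e+02],
       [ 0.00000000e+00,  0.00000000e+00,  0.00000000e+00,
         1.00000000e+00]])}
{'fx': 341.8418059734834,
[... 520 characters left out ...]
 0.1, 'qpos': array([ 1.18601333e+00,  4.23785062e-01,  1.63059185e+00,  2.48505975e-05,
        1.08860841e+00, -1.90101004e-02]), 'dq': array([ 1.27903864e-03, -5.09617770e-04, -1.87150950e-03, -8.69539341e-04,
        6.26934765e-05, -2.93467162e-04]), 'tau': array([ 7.91726620e-05, -5.45615351e+01, -2.74323606e+01,  6.46113278e-02,
        1.87890627e-02, -6.14484907e-05]), 'tool_pos': array([223.37656406, 583.30526315, 301.97500522]), 'orientation': array([ 1.81874269e-01,  9.83321547e-01, -6.79980994e-04, -1.50414841e-04]), 'force': array([ 0.2659674 , -0.41764683,  0.11344188]), 'wrist_torque': array([0.03328039, 0.01769951, 0.04312229]), 'grip_force': 0.0, 'width': 88.03806520596872}
```

View pics/top0.png

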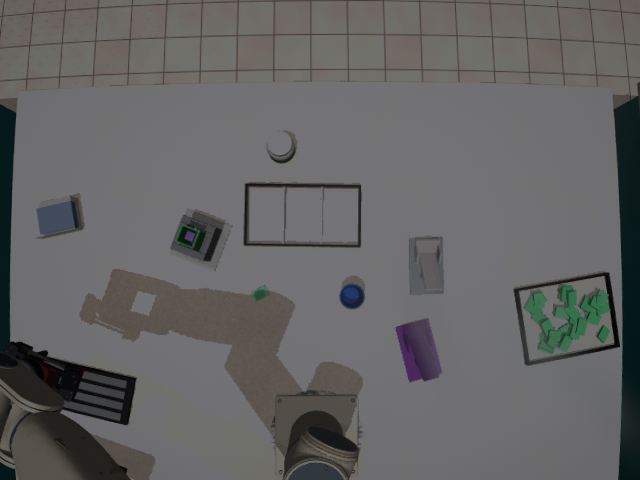

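View pics/side0.png

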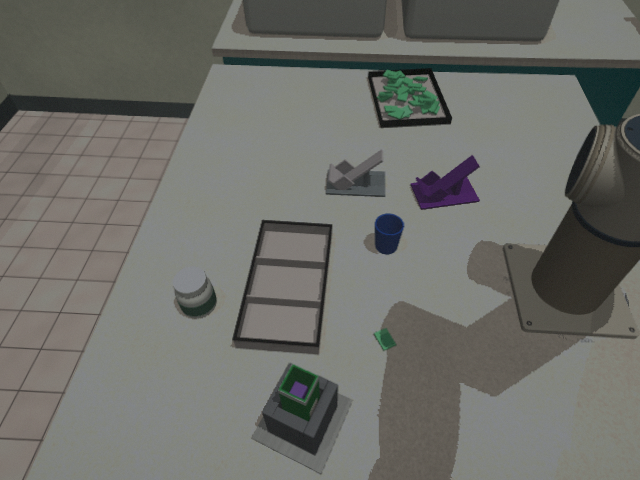

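Top view: the holder with the shaker is at (188,237), the tray at (303,215), the grey rest at (427,265) and its purple look-alike at (418,350). The tub is at (281,146), the beaker at (352,295) and the cassette at (261,293). I'll enlarge these.

```bash
python3 - <<'E'
import cv2,numpy as np
t=cv2.imread("pics/top0.png");s=cv2.imread("pics/side0.png")
def crop(im,x,y,w,h,k):
    c=cv2.resize(im[y:y+h,x:x+w],None,fx=k,fy=k,interpolation=cv2.INTER_CUBIC)
    c=np.clip(c.astype(float)*1.5,0,255).astype(np.uint8)
    for i in range(0,w,10):
        cv2.line(c,(i*k,0),(i*k,4 if i%20 else 10),(0,0,255),1)
        if i%20==0: cv2.putText(c,str(x+i),(i*k,20),0,.35,(0,0,255),1)
    for j in range(0,h,10):
        cv2.line(c,(0,j*k),(4 if j%20 else 10,j*k),(0,0,255),1)
        if j%20==0: cv2.putText(c,str(y+j),(10,j*k+4),0,.35,(0,0,255),1)
    return c
a=crop(t,160,200,80,75,5); b=crop(t,388,225,80,75,5)
c=crop(s,245,355,114,114*0+107,3) ; d=crop(s,315,140,80,75,5)
c=crop(s,250,360,110,105,5)[:375,:400] if 0 else crop(s,260,360,80,75,5)
cv2.imwrite("pics/m1.png",np.vstack([np.hstack([a,b])[:300*0+375],np.hstack([c,d])])[:750])
m=np.vstack([np.hstack([a,b]),np.hstack([c,d])]); cv2.imwrite("pics/m1.png",cv2.resize(m,(800,750))[:375]); cv2.imwrite("pics/m2.png",m[375:])
E
```

```text
(no output)
```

View pics/m1.png

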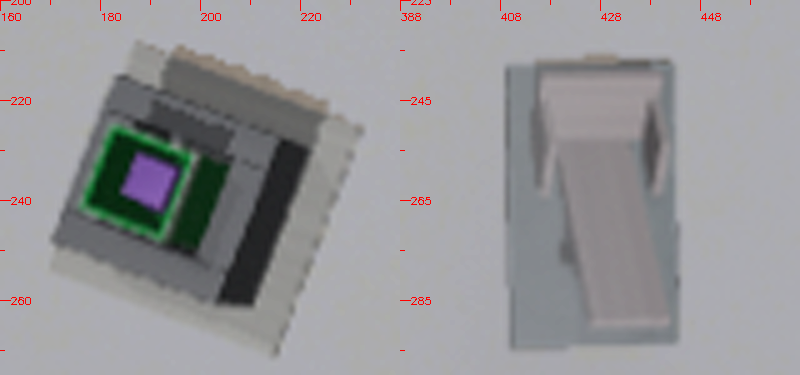

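View pics/m2.png

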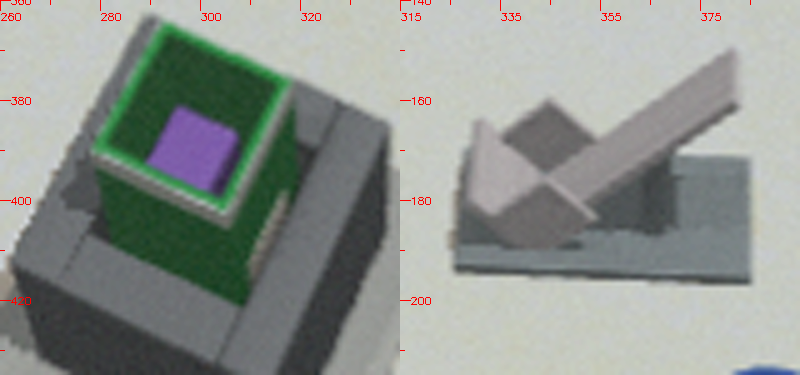

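Crop 1: the shaker rim corners are at about (183.4,224.8), (199,230.4), (192.4,248.2) and (176,241.4). The rest base runs from about (409,238) to (443.6,293). Crop 2: the bed climbs towards image right (world -x), and the stop is on the left. Next I project these to world coordinates.

```bash
cat > h.py <<'E'
from station import env, set_gripper, viewer, workorder
import cv2, numpy as np
from scipy.spatial.transform import Rotation as R
def ray(n,px,pose=None):
    p=viewer.camera_params(n); K=np.array([[p['fx'],0,p['cx']],[0,p['fy'],p['cy']],[0,0,1]])
    u=cv2.undistortPoints(np.array(px,float).reshape(-1,1,2),K,np.array(p['dist'])).reshape(-1,2)
    T=p['pose'] if pose is None else pose
    d=np.c_[u[:,0],-u[:,1],-np.ones(len(u))]@T[:3,:3].T
    return T[:3,3],d
def onz(n,px,z,pose=None):
    o,d=ray(n,px,pose); return o+d*((z-o[2])/d[:,2])[:,None]
def proj(n,P):
    p=viewer.camera_params(n); K=np.array([[p['fx'],0,p['cx']],[0,p['fy'],p['cy']],[0,0,1]])
    T=np.linalg.inv(p['pose']); c=np.atleast_2d(P)@T[:3,:3].T+T[:3,3]; c=c*[1,-1,-1]
    return cv2.projectPoints(c,np.zeros(3),np.zeros(3),K,np.array(p['dist']))[0].reshape(-1,2)
E
python3 - <<'E'
from h import *
np.set_printoptions(precision=1,suppress=True)
def rep(l,q):
    e=np.roll(q,-1,0)-q; print(l,q[:,:2].tolist() and q.round(1)[:,:2].tolist(),'c',q.mean(0)[:2],'len',np.linalg.norm(e,axis=1),'ang',np.degrees(np.arctan2(e[:,1],e[:,0])))
rep('shk top',onz('top',[(183.4,224.8),(199,230.4),(192.4,248.2),(176,241.4)],156))
rep('shk side',onz('side',[(260+160/5,360+23/5),(260+292/5,360+82/5),(260+230/5,360+215/5),(260+95/5,360+145/5)],156))
rep('foot',onz('top',[(160+137/5,200+40/5),(160+363/5,200+130/5),(160+275/5,200+357/5),(160+50/5,200+270/5)],3))
rep('rest z8',onz('top',[(409,238.2),(443,237),(443.6,293.4),(410.4,295)],8))
print('side bottom',onz('side',[(326,193.8),(385,196.4)],0))
rep('tray',onz('top',[(245,184),(361,184),(361,246),(245,246)],35))
rep('tray s',onz('side',[(262,221),(333,224),(320,347),(235,345)],35))
print('tub',onz('top',[(281,146)],90),'beaker',onz('top',[(352,295)],75),'cas',onz('top',[(261,293)],6))
E
```

```text
shk top [[546.0, 313.2], [532.4, 275.3], [490.1, 290.9], [506.4, 330.8]] c [518.7 302.5] len [40.2 45.1 43.1 43.3] ang [-109.8  159.7   67.7  -24. ]
shk side [[530.9, 278.5], [489.6, 294.3], [504.0, 334.5], [545.3, 316.8]] c [517.5 306. ] len [44.2 42.7 44.9 40.9] ang [ 159.1   70.2  -23.2 -110.6]
foot [[603.1, 340.2], [554.2, 218.3], [434.3, 264.9], [480.6, 386.2]] c [518.  302.4] len [131.3 128.6 129.9 130.8] ang [-111.9  158.8   69.1  -20.6]
rest z8 [[519.2, -247.6], [521.9, -338.5], [372.9, -338.0], [369.7, -249.5]] c [ 445.9 -293.4] len [ 91.  149.   88.5 149.5] ang [-88.3 179.8  92.1   0.8]
side bottom [[ 518.  -247.6    0. ]
 [ 370.  -247.8    0. ]]
tray [[661.1, 181.6], [659.4, -120.0], [498.2, -118.4], [499.7, 181.0]] c [579.6  31.1] len [301.6 161.1 299.4 161.4] ang [-90.3 179.4  89.7   0.2]
tray s [[654.8, -115.0], [492.5, -116.3], [497.9, 187.4], [654.7, 193.2]] c [575.   37.3] len [162.3 303.7 156.9 308.2] ang [-179.5   89.     2.1  -90. ]
tub [[748.5  84.2  90. ]] beaker [[374.2 -91.8  75. ]] cas [[377.3 142.7   6. ]]
```

```bash
cat >> h.py <<'E'
def quat(z,y):
    z=np.array(z,float);z/=np.linalg.norm(z);y=np.array(y,float);y-=z*(y@z);y/=np.linalg.norm(y)
    return R.from_matrix(np.c_[np.cross(y,z),y,z]).as_quat()
S=np.sqrt(.5); FOOT=np.array([496,-293.3,22.]); U=np.array([-S,0,S]); N=np.array([S,0,S])
SH=np.array([518,303.3,0]); YAW=np.radians(-21)
TRAY=np.array([578.,33,0])
def tz(a): return np.array([-np.sin(a),0,-np.cos(a)])   # a>0: leaning back to the robot
def grasp(p,z): return np.array(p)-61*np.array(z)
E
python3 - <<'E'
from h import *
np.set_printoptions(precision=2,suppress=True)
for k in range(4):
    w=YAW+k*np.pi/2; q=quat([0,0,-1],[np.cos(w),np.sin(w),0])
    print('pick',k,env.ik(SH+[0,0,193],q),env.ik(SH+[0,0,350],q))
for s in (1,-1):
    q=quat([1,0,-1],[0,s,0]); print('place',s,[env.ik(FOOT+U*185+N*n,q) for n in (0,60,120)])
    for a in (45,30,15,0):
        z=tz(np.radians(a)); q=quat(z,[0,s,0]); print('regrip',s,a,[env.ik(grasp(FOOT+U*80,z)-z*n,q) for n in (0,80)])
    for y in (-66,33,132):
        for b in (0,-30,-60,-90): 
            q=quat(tz(np.radians(b)),[0,s,0]); print('pour',y,b,env.ik(grasp([620,y,120],tz(np.radians(b))),q))
print(onz('top',[(426,290),(441.6,289)],100),onz('top',[(426,290),(441.6,289)],80))
E
```

```text
pick 0 [ 0.51  0.53  1.76 -0.    0.86  0.88] [ 0.51  0.34  1.64 -0.    1.16  0.88]
pick 1 [ 0.51  0.53  1.76 -0.    0.86 -0.69] [ 0.51  0.34  1.64 -0.    1.16 -0.69]
pick 2 [ 0.51  0.53  1.76 -0.    0.86 -2.27] [ 0.51  0.34  1.64 -0.    1.16 -2.27]
pick 3 [ 0.51  0.53  1.76 -0.    0.86  2.45] [ 0.51  0.34  1.64 -0.    1.16  2.45]
place 1 [array([-1.  ,  0.52,  2.31,  1.81,  0.66,  2.01]), array([-0.91,  0.43,  2.25,  1.7 ,  0.6 ,  2.26]), array([-0.82,  0.35,  2.17,  1.54,  0.55,  2.52])]
regrip 1 45 [array([-0.44,  0.85,  1.51, -0.31,  1.52, -1.88]), array([-0.41,  0.83,  1.38, -0.29,  1.67, -1.9 ])]
regrip 1 30 [array([-0.48,  0.73,  1.65, -0.25,  1.25, -1.92]), array([-0.46,  0.67,  1.55, -0.23,  1.41, -1.94])]
regrip 1 15 [array([-0.54,  0.62,  1.79, -0.16,  0.96, -2.  ]), array([-0.52,  0.52,  1.73, -0.14,  1.13, -2.01])]
regrip 1 0 [array([-0.61,  0.53,  1.93, -0.  ,  0.67, -2.18]), array([-0.61,  0.4 ,  1.9 , -0.  ,  0.84, -2.18])]
pour -66 0 [-0.13  0.57  1.71 -0.    0.86 -1.7 ]
pour -66 -30 [-0.16  0.48  2.04  0.68  0.13 -2.38]
pour -66 -60 [-0.21  0.66  2.26  2.9   0.84  1.
[... 969 characters left out ...]
]), array([-0.61,  0.4 ,  1.9 , -0.  ,  0.84,  0.96])]
pour -66 0 [-0.13  0.57  1.71 -0.    0.86  1.45]
pour -66 -30 [-0.16  0.48  2.04  0.68  0.13  0.76]
pour -66 -60 [-0.21  0.66  2.26  2.9   0.84 -1.51]
pour -66 -90 [-0.23  1.06  2.24  2.91  1.73 -1.61]
pour 33 0 [ 0.03  0.57  1.71 -0.    0.86  1.6 ]
pour 33 -30 None
pour 33 -60 [ 0.06  0.66  2.27  3.21  0.84 -1.59]
pour 33 -90 [ 0.06  1.07  2.25  3.21  1.75 -1.56]
pour 132 0 [ 0.19  0.59  1.68 -0.    0.87  1.76]
pour 132 -30 None
pour 132 -60 [ 0.31  0.67  2.23  3.52  0.82 -1.67]
pour 132 -90 [ 0.35  1.05  2.21  3.49  1.68 -1.53]
[[ 386.06 -273.33  100.  ]
 [ 388.1  -312.39  100.  ]] [[ 385.27 -277.19   80.  ]
 [ 387.33 -316.82   80.  ]]
```

```bash
python3 - <<'E'
from h import *
w=YAW+np.pi/2; q=quat([0,0,-1],[np.cos(w),np.sin(w),0])
env.reach(SH+[0,0,265],q)
print(env.move_l(SH+[0,0,194],rate=80,f_stop=8))
f0=env.read_state()['force']
set_gripper(40)
s=env.read_state();print(s['width'],s['grip_force'],s['force']-f0,s['tool_pos'])
env.move_l(SH+[0,0,345],rate=100)
s=env.read_state();print(s['width'],s['grip_force'],s['force']-f0,s['time_s'])
cv2.imwrite("pics/lift.png",viewer.camera("side"))
E
```

```text
False
44.00222228453735 29.972204267978668 [ 0.13648957  0.49453637 -0.0832057 ] [518.04629918 303.33313    194.03201774]
44.065364116612514 29.970004856586456 [-0.41966599 -0.06898781 -2.27472903] 5.0583
```

View pics/lift.png

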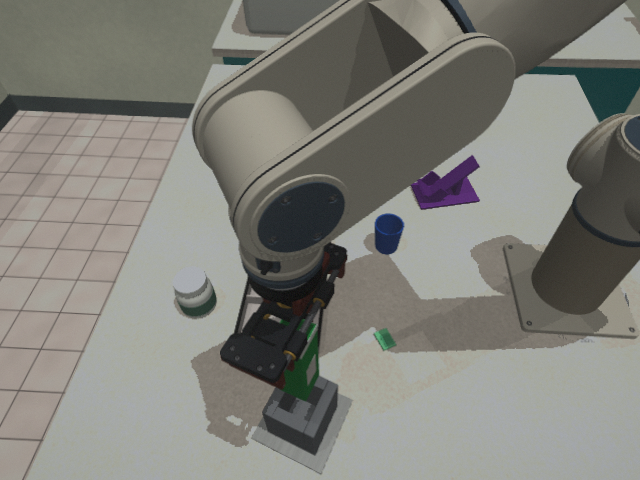

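The shaker is out of the holder and gripped at 44 mm, and the load of about 2.2 N matches its full weight. Now I place it on the rest.

```bash
python3 - <<'E'
from h import *
q=quat([1,0,-1],[0,-1,0])
env.reach(FOOT+U*194+N*110,q)
s=env.read_state();print(s['time_s'],s['tool_pos'],s['width'])
print(env.move_l(FOOT+U*193+N*15,rate=100,f_stop=10))
print(env.move_l(FOOT+U*192-N*1,rate=30,f_stop=6))
print(env.move_l(np.array(env.read_state()['tool_pos'])-U*10,rate=30,f_stop=6))
s=env.read_state();print(s['time_s'],s['tool_pos'],s['force'],(s['tool_pos']-FOOT)@U,(s['tool_pos']-FOOT)@N)
cv2.imwrite("pics/place.png",np.hstack([cv2.resize(viewer.camera("side")[90:250,240:440],(500,400)),cv2.resize(viewer.camera("top")[200:330,380:477],(298,400))]))
E
```

```text
7.275 [ 437.14417067 -292.91559824  237.16750722] 43.87478974822082
False
True
True
9.1333 [ 364.35585122 -293.59450225  154.86990456] [ 1.92635889 -1.09878377 -1.08825891] 187.03968083986146 0.8667402221101566
```

View pics/place.png

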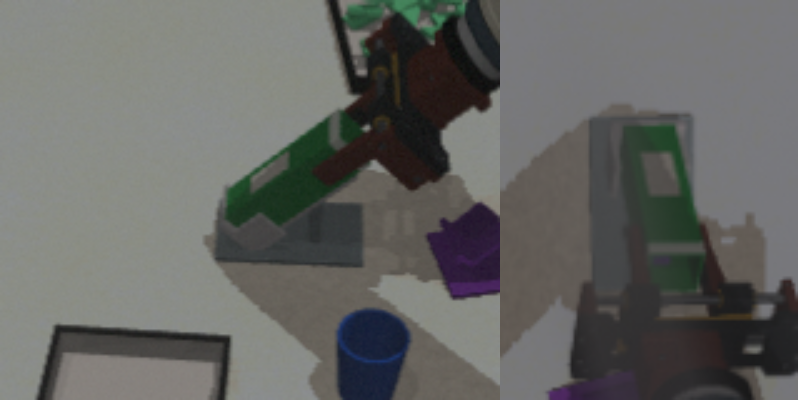

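The shaker lies on the rest: the bed and stop contacts came within 1 mm of the predicted positions. I'll release and regrip square to the body.

```bash
python3 - <<'E'
from h import *
set_gripper(88); env.hold(0.4)
p=np.array(env.read_state()['tool_pos'])
for d in (90,60,40):
    try: env.move_l(p+U*d,rate=120); break
    except env.IKError: print('no',d)
p=np.array(env.read_state()['tool_pos'])
for d in (150,100,60):
    try: env.move_l(p+N*d,rate=200); break
    except env.IKError: print('noN',d)
z0=np.array([0,0,-1.]); env.reach([450,-293,340],quat(z0,[0,1,0]))
im=viewer.camera("side"); cv2.imwrite("pics/rel.png",cv2.resize(im[90:250,240:440],(500,400)))
print(env.read_state()['time_s'])
z=-N; q=quat(z,[0,1,0]); G=FOOT+U*80
env.reach(grasp(G,z)+N*90,q)
print(env.move_l(grasp(G,z),rate=100,f_stop=8))
s=env.read_state();print(s['time_s'],s['tool_pos'],s['force'],s['qpos'])
E
```

```text
13.9833
False
15.7917 [ 483.19353093 -293.50498427  122.17623895] [-0.20342268 -1.24976606  1.01278931] [-0.44346945  0.84993314  1.51193431 -0.3088031   1.51568171 -1.87736377]
```

View pics/rel.png

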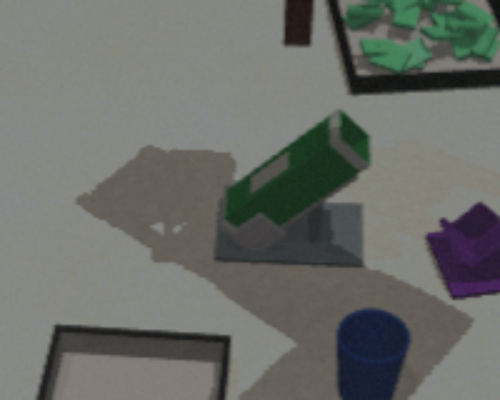

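The shaker rests home with its tablets in, and the fingers now straddle its body. I grip, lift, turn the mouth outward with the mouth kept up, and look through the wrist camera.

```bash
cat >> h.py <<'E'
K=np.array([0,0,1.])
def shaker_pose(p,az,E,s,sg=80):
    """TCP pose that puts the shaker point s (mm from foot) at p, mouth azimuth az, elevation E (deg)"""
    az,E=np.radians([az,E]); dh=np.array([np.cos(az),np.sin(az),0]); d=dh*np.cos(E)+K*np.sin(E); z=dh*np.sin(E)-K*np.cos(E)
    return np.array(p)+d*(sg-s)-61*z, quat(z,np.cross(dh,K))
def go(p,az,E,s=150,rate=150): 
    P,q=shaker_pose(p,az,E,s); return env.move_l(P,q,rate=rate)
E
python3 - <<'E'
from h import *
np.set_printoptions(precision=2,suppress=True)
G=FOOT+U*80
P,q=shaker_pose(G,180,45,80); s=env.read_state(); print(P-s['tool_pos'],q,s['orientation'])
for m in (90,-90): print(m,[env.ik(*shaker_pose(*a)) for a in (([480,-270,230],180,15,80),([500,-190,230],m,15,80),([490,-66,200],0,15,80))])
set_gripper(40); s=env.read_state(); print(s['width'],s['grip_force'])
f0=s['force']
env.move_l(s['tool_pos']+N*110,rate=120)
s=env.read_state(); print(s['width'],s['force']-f0,s['time_s'])
go([480,-270,230],180,15,80,rate=100)
E
```

```text
[-0.63  0.2  -0.47] [ 0.    0.92  0.   -0.38] [ 0.    0.92 -0.   -0.38]
90 [array([-0.47,  0.44,  1.66, -0.12,  1.28, -1.99]), array([-0.51,  0.36,  1.78,  0.25,  1.14, -0.63]), array([-0.19,  0.2 ,  2.11,  0.09,  0.58,  1.32])]
-90 [array([-0.47,  0.44,  1.66, -0.12,  1.28, -1.99]), None, array([-0.19,  0.2 ,  2.11,  0.09,  0.58,  1.32])]
44.16781716267263 29.983480204828084
44.30509897761927 [-0.11  0.24 -2.28] 17.6083
```

```bash
python3 - <<'E'
from h import *
np.set_printoptions(precision=2,suppress=True)
go([490,-190,230],90,15,80,rate=90)
go([490,-66,200],0,12,80,rate=90)
go([560,-66,110],0,5,150,rate=120)
s=env.read_state(); print(s['width'],s['time_s'],s['qpos'])
im=viewer.camera("wrist"); cv2.imwrite("pics/w1.png",im)
cv2.imwrite("pics/s1.png",viewer.camera("side"))
E
```

```text
44.05428546675643 23.775 [-0.17  0.43  2.05  0.03  0.57  1.38]
```

View pics/w1.png

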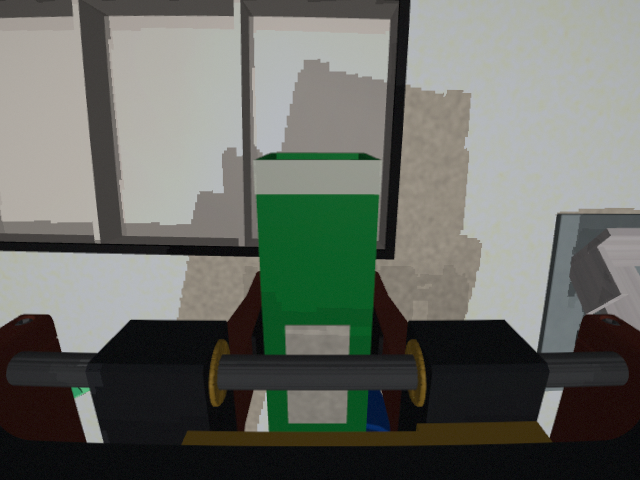

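The wrist view is ideal: the mouth is at rows 153–193, cols 257–380, and section −y is ahead at cols 250–395. I'll tilt in small steps and watch for purple.

```bash
cat >> h.py <<'E'
def purple(im):
    h=cv2.cvtColor(im,cv2.COLOR_BGR2HSV); m=cv2.inRange(h,(125,60,50),(155,255,255)); m[320:]=0; return m
def dispense(y,E0,Emin,a_stop,tag,x=560,z=85,tmax=8,step=1.0,back=3):
    t0=env.read_state()['time_s']; E=E0; go([x,y,z],0,E,150,rate=60)
    im=viewer.camera("wrist"); b=cv2.countNonZero(purple(im)); a=0; log=[]
    while env.read_state()['time_s']-t0<tmax:
        if a<150 and E>Emin: E-=step; go([x,y,z],0,E,150,rate=15)
        im=viewer.camera("wrist"); a=cv2.countNonZero(purple(im)); log.append((E,a))
        if a>a_stop: break
    go([x,y,z+10],0,back,150,rate=120); env.hold(0.15)
    im=viewer.camera("wrist"); cv2.imwrite(f"pics/{tag}.png",im); m=purple(im)
    n,_,st,_=cv2.connectedComponentsWithStats(m)
    print(tag,'t',t0,env.read_state()['time_s'],'base',b,'log',log[::max(1,len(log)//12)],log[-1],'end',cv2.countNonZero(m),[r.tolist() for r in st[1:] if r[4]>60])
E
python3 - <<'E'
from h import *
dispense(-66,-6,-35,1300,"d1")
E
```

```text
d1 t 23.875 30.7833 base 0 log [(-7.0, 0), (-8.0, 0), (-9.0, 0), (-10.0, 0), (-11.0, 0), (-12.0, 0), (-13.0, 0), (-14.0, 0), (-15.0, 0), (-16.0, 0), (-17.0, 0), (-18.0, 0), (-19.0, 0), (-20.0, 0), (-21.0, 0), (-22.0, 0), (-23.0, 0), (-24.0, 1502)] (-24.0, 1502) end 3638 [[313, 43, 39, 44, 1538], [309, 107, 54, 52, 2100]]
```

View pics/d1.png

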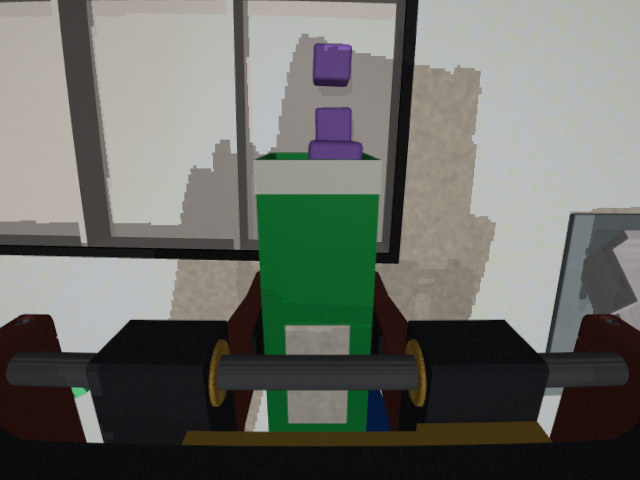

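d1 shows two tablets in the −y section at (333,63) and (333,125), and a third just showing at the mouth at (335,150). On to the middle section.

```bash
sed -i 's/m\[320:\]=0; return m/m[320:]=0; m[:,:230]=0; m[:,405:]=0; return m/; s/if a<150 and/if a<a_hold and/; s/back=3):/back=3,a_hold=150):/' h.py
python3 - <<'E'
from h import *
go([560,33,95],0,3,150,rate=70)
dispense(33,-17,-35,2000,"d2",a_hold=1700,step=0.7)
E
```

```text
d2 t 32.35 41.15 base 1932 log [(-17.7, 1838), (-17.7, 1835), (-17.7, 1838), (-17.7, 1837), (-17.7, 1835), (-17.7, 1835), (-17.7, 1836), (-17.7, 1836), (-17.7, 1836), (-17.7, 1835), (-17.7, 1837), (-17.7, 1836), (-17.7, 1836)] (-17.7, 1835) end 1266 [[315, 116, 37, 37, 1266]]
```

View pics/d2.png

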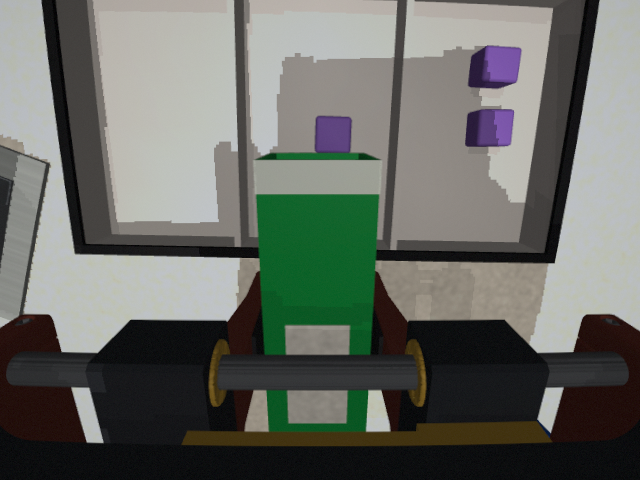

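d2 shows two tablets in the −y section, one in the middle at (333,134), and none at the mouth. Three are left and they may all go in the last section, giving 2/1/3.

```bash
python3 - <<'E'
from h import *
go([550,132,95],0,3,150,rate=90)
E=-19; go([550,132,85],0,E,150,rate=70); log=[]
while E>-40:
    E-=1; go([550,132,85],0,E,150,rate=25); a=cv2.countNonZero(purple(viewer.camera("wrist"))); log.append((E,a))
    if a>3600: break
env.hold(0.3)
im=viewer.camera("wrist"); cv2.imwrite("pics/d3.png",im)
print(log,env.read_state()['time_s'])
E
```

```text
[(-20, 0), (-21, 0), (-22, 0), (-23, 0), (-24, 2360), (-25, 4528)] 45.1333
```

View pics/d3.png

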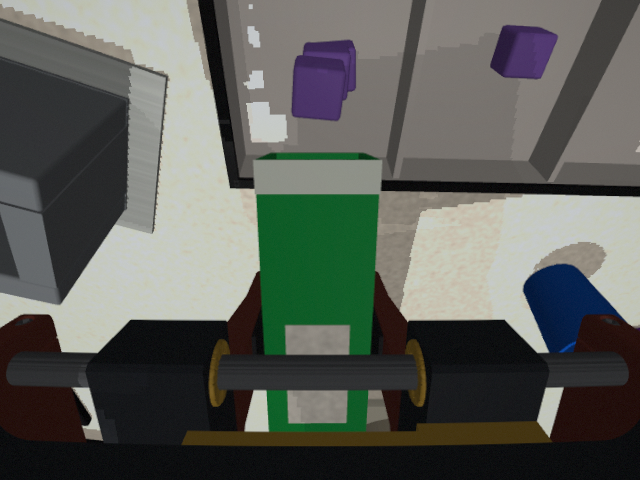

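d3 shows two tablets in the last section, one on the other, near (325,80); the third is hidden or still inside. I have also now viewed 11 pictures, one over the limit of 10, so I view no more and use numbers from here. Next I tilt further and compare areas.

```bash
python3 - <<'E'
from h import *
E=-25; log=[]
def rep(tag):
    im=viewer.camera("wrist"); m=purple(im); n,_,st,_=cv2.connectedComponentsWithStats(m); print(tag,env.read_state()['time_s'],cv2.countNonZero(m),[r.tolist() for r in st[1:] if r[4]>60])
rep('start')
while E>-40:
    E-=2.5; go([550,132,88],0,E,150,rate=30); log.append((E,cv2.countNonZero(purple(viewer.camera("wrist")))))
print(log)
env.hold(0.3); rep('steep')
go([550,132,95],0,-24,150,rate=100); rep('same view')
# top view count per section
m=cv2.inRange(cv2.cvtColor(viewer.camera("top"),cv2.COLOR_BGR2HSV),(125,60,40),(155,255,255)); n,_,st,c=cv2.connectedComponentsWithStats(m)
print([(r.tolist(),onz('top',[ci],14)[0][:2].round().tolist()) for r,ci in zip(st[1:],c[1:]) if 5<r[4]])
m=cv2.inRange(cv2.cvtColor(viewer.camera("side"),cv2.COLOR_BGR2HSV),(125,60,40),(155,255,255)); n,_,st,c=cv2.connectedComponentsWithStats(m)
print([(r.tolist(),onz('side',[ci],14)[0][:2].round().tolist()) for r,ci in zip(st[1:],c[1:]) if 5<r[4]])
print(env.read_state()['force'])
E
```

```text
start 45.1833 4317 [[292, 40, 64, 81, 4317]]
[(-27.5, 4454), (-30.0, 4721), (-32.5, 5010), (-35.0, 5321), (-37.5, 5642), (-40.0, 5931)]
steep 47.6 5896 [[291, 0, 68, 106, 5896]]
same view 48.0833 3777 [[293, 38, 61, 74, 3777]]
[([340, 199, 8, 7, 56], [615.0, -75.0]), ([340, 212, 8, 8, 63], [579.0, -75.0]), ([302, 214, 8, 8, 64], [575.0, 25.0]), ([396, 319, 46, 63, 1675], [222.0, -266.0])]
[([411, 156, 69, 53, 2099], [218.0, -277.0]), ([281, 318, 14, 10, 83], [567.0, 130.0])]
[-0.49147833  0.08949001 -2.34565518]
```

```bash
python3 - <<'E'
from h import *
go([550,132,92],0,-52,150,rate=100); env.hold(0.2)
for a in (-46,-52): go([550,132,92],0,a,150,rate=120)
go([505,132,130],0,-5,150,rate=120)
im=viewer.camera("wrist"); cv2.imwrite("pics/d4.png",im); sd=viewer.camera("side"); cv2.imwrite("pics/s4.png",sd)
h=cv2.cvtColor(im,cv2.COLOR_BGR2HSV); m=cv2.inRange(h,(125,60,50),(155,255,255))
n,_,st,c=cv2.connectedComponentsWithStats(m); s=env.read_state(); print(s['time_s'],s['force'],[r.tolist() for r in st[1:] if r[4]>60])
p=viewer.camera_params("wrist"); T=np.eye(4);T[:3,:3]=R.from_quat(s['orientation']).as_matrix();T[:3,3]=s['tool_pos'];T=T@p['tool_from_camera']
for r in st[1:]:
    if r[4]>60: 
        x,y,w,hh=r[:4]; print(onz('wrist',[(x,y),(x+w,y+hh)],24,T).round()[:,:2].tolist())
m=cv2.inRange(cv2.cvtColor(sd,cv2.COLOR_BGR2HSV),(125,60,40),(155,255,255)); n,_,st,c=cv2.connectedComponentsWithStats(m)
print([(r.tolist(),onz('side',[ci],14)[0][:2].round().tolist()) for r,ci in zip(st[1:],c[1:]) if 5<r[4]])
E
```

```text
50.75 [ 0.8484753   0.03196137 -1.73536953] [[297, 0, 52, 60, 2657], [458, 5, 47, 43, 1662], [597, 4, 43, 40, 1494]]
[[585.0, 144.0], [551.0, 111.0]]
[[583.0, 43.0], [559.0, 9.0]]
[[586.0, -47.0], [564.0, -83.0]]
[([413, 156, 67, 53, 2036], [216.0, -276.0]), ([274, 235, 10, 14, 109], [613.0, -74.0]), ([289, 237, 11, 12, 115], [577.0, -74.0]), ([286, 272, 11, 14, 125], [572.0, 25.0]), ([280, 306, 15, 21, 255], [569.0, 116.0])]
```

```bash
python3 - <<'E'
import cv2,numpy as np
s=cv2.imread("pics/s4.png"); h=cv2.cvtColor(s,cv2.COLOR_BGR2HSV); m=cv2.inRange(h,(125,60,40),(155,255,255))
for r in range(302,332): print(r,' '.join('%3d'%h[r,c,2] if m[r,c] else ('g  ' if 40<h[r,c,0]<85 and h[r,c,1]>80 else '.  ') for c in range(272,302)))
print()
for r in range(268,290): print(r,' '.join('%3d'%h[r,c,2] if m[r,c] else '.  ' for c in range(282,302)))
w=cv2.imread("pics/d3.png");g=cv2.cvtColor(w,cv2.COLOR_BGR2HSV);mm=cv2.inRange(g,(125,60,50),(155,255,255))
for r in range(36,126,4): print(r,' '.join('%3d'%g[r,c,2] if mm[r,c] else '.  ' for c in range(286,362,4)))
E
```

```text
302 .   .   .   .   .   .   .   .   .   .   .   .   .   .   .   .   .   .   .   .   .   .   .   .   .   .   .   .   .   .  
303 .   .   .   .   .   .   .   .   .   .   .   .   .   .   .   .   .   .   .   .   .   .   .   .   .   .   .   .   .   .  
304 .   .   .   .   .   .   .   .   .   .   .   .   .   .   .   .   .   .   .   .   .   .   .   .   .   .   .   .   .   .  
305 .   .   .   .   .   .   .   .   .   .   .   .   .   .   .   .   .   .   .   .   .   .   .   .   .   .   .   .   .   .  
306 .   .   .   .   .   .   .   .   .   .   .    81 .   .   .   .   .   .   .   .   .   .   .   .   .   .   .   .   .   .  
307 .   .   .   .   .   .   .   .   .   .    81  87  84  84  87  86  88  85  87 .   .   .   .   .   .   .   .   .   .   .  
308 .   .   .   .   .   .   .   .   .   .    83  84  86  86  86  88  88  86  85  87  83 .   .   .   .   .   .   .   .   .  
309 .   .   .   .   .   .   .   .   .   .    84  86  85  87  86  87  90  87  87  87  75 .   .   .   .   .   .   .   .   .  
310 .   .   .   .   .   .   .   .   .    83  85  87  86  86  87  83  87  88  85  85  68 .   .   .   .   .   
[... 5590 characters left out ...]
104 102 104 104 104 106 105 106 107 107 107  96  95 .   .   .  
96 .   .    92 103 104 103 103 104 104 105 106 105 107 107  84  87 .   .   .  
100 .   .    94 104 103 103 103 103 105 105 104 104 107 106  85 .   .   .   .  
104 .   .    94 102 103 102 103 101 104 105 104 105 105 104 .   .   .   .   .  
108 .   .    95 102 103 104 104 103 104 104 104 104 105 101 .   .   .   .   .  
112 .   .    95 103 101 102 104 103 104 104 103 105 104  99 .   .   .   .   .  
116 .   .    91  86  91  94  99  99 104 105 104 104 106  95 .   .   .   .   .  
120 .   .   .   .   .   .   .   .   .   .   .   .    91 .   .   .   .   .   .  
124 .   .   .   .   .   .   .   .   .   .   .   .   .   .   .   .   .   .   .
```

```bash
python3 - <<'E'
from h import *
np.set_printoptions(precision=1,suppress=True)
P,q=shaker_pose([550,132,85],0,-25,150); T=np.eye(4);T[:3,:3]=R.from_quat(q).as_matrix();T[:3,3]=P;T=T@viewer.camera_params("wrist")['tool_from_camera']
def tri(a,b):
    o1,d1=ray('wrist',[a],T); o2,d2=ray('side',[b]); d1,d2=d1[0],d2[0]
    t=np.linalg.lstsq(np.c_[d1,-d2],o2-o1,rcond=None)[0]; x,y=o1+d1*t[0],o2+d2*t[1]; return (x+y)/2,np.linalg.norm(x-y)
print(tri((317,94),(286,311.5)))
for z in (24,34,44,54,64):
    print(z,'wrist top corners',onz('wrist',[(296,69),(340,72),(338,119),(294,116)],z,T)[:,:2].tolist(),'side',onz('side',[(282,307),(291.5,307.5),(290.5,316.5),(280,315.5)],z)[:,:2].round().tolist())
print('lower top', onz('wrist',[(307,52),(348,52),(357,50),(356,91)],24,T)[:,:2])
E
```

```text
(array([565.9, 131.6,  60.3]), np.float64(0.7208958352090369))
24 wrist top corners [[565.6938996980582, 142.13885808930627], [564.22222013808, 119.46198943256172], [538.9999346955265, 119.50690010328772], [540.7487915548365, 144.23867654177394]] side [[581.0, 101.0], [562.0, 101.0], [561.0, 121.0], [582.0, 120.0]]
34 wrist top corners [[568.4916309234926, 141.56313216543805], [567.0987921096776, 120.10110761889074], [543.2277137221811, 120.14361233733813], [544.8828809064629, 143.55045924539402]] side [[579.0, 107.0], [560.0, 107.0], [560.0, 127.0], [581.0, 126.0]]
44 wrist top corners [[571.2893621489271, 140.9874062415698], [569.975364081275, 120.74022580521974], [547.4554927488358, 120.78032457138852], [549.0169702580893, 142.86224194901413]] side [[578.0, 113.0], [559.0, 113.0], [559.0, 133.0], [579.0, 132.0]]
54 wrist top corners [[574.0870933743616, 140.41168031770155], [572.8519360528724, 121.37934399154875], [551.6832717754905, 121.41703680543891], [553.1510596097156, 142.17402465263422]] side [[576.0, 119.0], [558.0, 119.0], [557.0, 138.0], [577.0, 137.0]]
64 wrist top corners [[576.8848245997962, 139.8359543938333], [575.7285080244699, 122.01846217787775], [555.9110508021453, 122.0537490394893], [557.285148961342, 141.48580735625433]] side [[574.0, 125.0], [556.0, 125.0], [556.0, 144.0], [576.0, 143.0]]
lower top [[573.7 136.3]
 [573.8 115.9]
 [574.7 111.4]
 [554.6 110.5]]
```

Triangulation puts the top tablet at about z 60 mm, so three tablets are stacked and its centre is above the 50 mm limit. The shaker is therefore empty. I'll push the top tablet off with the shaker's flat side, towards +y.

```bash
python3 - <<'E'
from h import *
go([582,86,115],0,0,150,rate=150)
go([582,86,72.5],0,0,150,rate=120)
go([582,121,72.5],0,0,150,rate=60)
go([582,105,80],0,0,150,rate=80)
go([505,60,150],0,3,150,rate=150)
s=env.read_state(); print(s['time_s'],s['width'])
for n in ('side','wrist'):
    im=viewer.camera(n); cv2.imwrite(f"pics/{n}5.png",im); h=cv2.cvtColor(im,cv2.COLOR_BGR2HSV); m=cv2.inRange(h,(125,60,40),(155,255,255))
    k,_,st,c=cv2.connectedComponentsWithStats(m); print(n,[(r.tolist(),) for r in st[1:] if 5<r[4]])
    if n=='side':
        print([onz('side',[x],14)[0][:2].round().tolist() for x,r in zip(c[1:],st[1:]) if r[4]>5])
        for r in range(295,340): print(r,''.join('%3d'%h[r,c,2] if m[r,c] else '  .' for c in range(270,300)))
E
```

```text
54.0083 43.74004735830057
side [([411, 155, 69, 54, 2114],), ([274, 235, 10, 14, 110],), ([289, 237, 11, 12, 113],), ([286, 272, 11, 14, 132],), ([280, 314, 16, 28, 322],)]
[[218.0, -277.0], [613.0, -74.0], [577.0, -74.0], [573.0, 24.0], [565.0, 140.0]]
295   .  .  .  .  .  .  .  .  .  .  .  .  .  .  .  .  .  .  .  .  .  .  .  .  .  .  .  .  .  .
296   .  .  .  .  .  .  .  .  .  .  .  .  .  .  .  .  .  .  .  .  .  .  .  .  .  .  .  .  .  .
297   .  .  .  .  .  .  .  .  .  .  .  .  .  .  .  .  .  .  .  .  .  .  .  .  .  .  .  .  .  .
298   .  .  .  .  .  .  .  .  .  .  .  .  .  .  .  .  .  .  .  .  .  .  .  .  .  .  .  .  .  .
299   .  .  .  .  .  .  .  .  .  .  .  .  .  .  .  .  .  .  .  .  .  .  .  .  .  .  .  .  .  .
300   .  .  .  .  .  .  .  .  .  .  .  .  .  .  .  .  .  .  .  .  .  .  .  .  .  .  .  .  .  .
301   .  .  .  .  .  .  .  .  .  .  .  .  .  .  .  .  .  .  .  .  .  .  .  .  .  .  .  .  .  .
302   .  .  .  .  .  .  .  .  .  .  .  .  .  .  .  .  .  .  .  .  .  .  .  .  .  .  .  .  .  .
303   .  .  .  .  .  .  .  .  .  .  .  .  .  .  .  .  .  .  .  .  .  .  .  .  .  .  . 
[... 2845 characters left out ...]
.  .  .  .  .
334   .  .  .  .  .  .  .  .  .  .  . 80 96102102103 98 95 92 93 91 73  .  .  .  .  .  .  .  .
335   .  .  .  .  .  .  .  .  .  .  . 62 99112111114111111111111115113113  .  .  .  .  .  .  .
336   .  .  .  .  .  .  .  .  .  .  . 76109122121122121122122125126125117  .  .  .  .  .  .  .
337   .  .  .  .  .  .  .  .  .  .  . 85107121122121123123125124123124102  .  .  .  .  .  .  .
338   .  .  .  .  .  .  .  .  .  .  .103116122121121122124122121123123 95  .  .  .  .  .  .  .
339   .  .  .  .  .  .  .  .  .  .  .105121121124122121123120122122121 89  .  .  .  .  .  .  .
wrist [([480, 0, 42, 24, 888],), ([477, 39, 41, 36, 1282],), ([351, 43, 32, 37, 1089],), ([156, 52, 96, 42, 3227],)]
```

The wrist blob of 96×42 px with about three single-tablet areas, plus three separate top faces in the side view, shows three tablets side by side on the floor of the last section. The split is 2/1/3. I return the shaker.

```bash
python3 - <<'E'
from h import *
env.reach(*shaker_pose([480,-100,240],90,10,80))
P,q=shaker_pose(FOOT+U*6+N*90,180,45,0); env.reach(P,q)
s=env.read_state();print(s['time_s'],s['width'])
env.move_l(FOOT+U*(80+5)+N*(61+14),rate=120)
print(env.move_l(FOOT+U*85+N*58,rate=30,f_stop=6))
print(env.move_l(np.array(env.read_state()['tool_pos'])-U*11,rate=30,f_stop=6))
s=env.read_state();d=s['tool_pos']-FOOT;print(s['time_s'],d@U,d@N,d[1])
set_gripper(88); env.hold(0.2)
env.move_l(np.array(env.read_state()['tool_pos'])+N*130,rate=150)
s=env.read_state();print(s['time_s'],s['width'])
sd=viewer.camera("side");cv2.imwrite("pics/s6.png",sd);tp=viewer.camera("top");cv2.imwrite("pics/t6.png",tp)
for n,im in (('side',sd),('top',tp)):
    h=cv2.cvtColor(im,cv2.COLOR_BGR2HSV); m=cv2.inRange(h,(125,60,40),(155,255,255)); k,_,st,c=cv2.connectedComponentsWithStats(m)
    print(n,[(r.tolist(),onz(n,[x],14)[0][:2].round().tolist()) for r,x in zip(st[1:],c[1:]) if r[4]>5])
# rest check: compare shaker pixels now with first laying (place/rel picture is a 2.5x crop of side)
r=cv2.resize(cv2.imread("pics/rel.png"),(200,160),interpolation=cv2.INTER_AREA); n=sd[90:250,240:440]
g=lambda i: cv2.inRange(cv2.cvtColor(i,cv2.COLOR_BGR2HSV),(50,100,20),(75,255,255))[40:110,80:160]
for i in (r,n): print(cv2.boundingRect(g(i)),cv2.countNonZero(g(i)))
E
```

```text
57.2667 43.30902752004577
True
True
58.825 79.42698097861188 60.72283599342809 -0.06132105044122227
60.8667 87.65865987965337
side [([411, 155, 69, 54, 2097], [218.0, -277.0]), ([274, 235, 10, 14, 112], [613.0, -74.0]), ([290, 237, 10, 12, 114], [577.0, -74.0]), ([286, 272, 11, 14, 131], [573.0, 24.0]), ([280, 314, 15, 28, 321], [565.0, 140.0])]
top [([339, 199, 9, 7, 57], [615.0, -75.0]), ([340, 212, 8, 8, 63], [579.0, -75.0]), ([302, 214, 9, 8, 65], [575.0, 24.0]), ([246, 216, 17, 10, 135], [567.0, 159.0]), ([264, 217, 9, 9, 73], [565.0, 123.0]), ([399, 340, 37, 42, 804], [193.0, -260.0]), ([433, 354, 9, 20, 81], [187.0, -317.0])]
(11, 6, 56, 44) 1010
(11, 6, 56, 44) 1040
```

```bash
python3 - <<'E'
from station import workorder
print(workorder.sign_off())
E
```

```text
the job is handed in; nothing more can be done
None
```

I handed the job in at about 61 s: the tablets lie 2/1/3 across the three tray sections and the empty shaker is back home on the rest and released, though I pushed one stacked tablet down with the shaker's side and viewed 11 pictures, one over the limit of 10.

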